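Reunite the mixed-up forming dies

TASK

The caps of the three cup-forming dies have been put back on the wrong bases: reunite each cap with the base of its own colour, fully home and upright over its post. Park one cap on the empty cork-topped rest on the way to free the first base, keep caps upright and off the bare bench, and lower them rather than dropping them. Leave the bowl, the can and the hammer where they are.

Things in the scene. Friction and masses are not known exactly. Their poses are not given: they have to be found in the camera images.
- top_red: Loose upper die half: red round metal cap, 68 mm across, 42 mm high, with an upright steel shank on top to grip it by (30 mm diameter, 40 mm tall, on the axis); about 0.5 kg. Round bore from below, 37 mm wide, 34 mm deep. Origin: centre of the underside; z up, along the axis. Its yaw does not matter. Starts on the yellow base, standing proud as it does not fit there.
- top_yellow: Loose upper die half: yellow round metal cap, 84 mm across, 30 mm high, with an upright steel shank on top to grip it by (30 mm diameter, 40 mm tall, on the axis); about 0.5 kg. Round bore from below, 59 mm wide, 22 mm deep. Origin: centre of the underside; z up, along the axis. Its yaw does not matter. Starts on the blue base, standing proud as it does not fit there.
- top_blue: Loose upper die half: blue round metal cap, 96 mm across, 22 mm high, with an upright steel shank on top to grip it by (30 mm diameter, 40 mm tall, on the axis); about 0.5 kg. Round bore from below, 79 mm wide, 14 mm deep. Origin: centre of the underside; z up, along the axis. Its yaw does not matter. Starts on the red base, standing proud as it does not fit there.
- base_red: Fixed lower die half: red square plate 130 x 130 x 20 mm with a narrow and tall tapered steel post in its middle (34 mm diameter at the foot, 16 at the tip, 32 mm tall above the plate), hidden under a cap at the start. Origin: centre of the plate's underside; z up. Only the red cap goes fully down over it (the taper centres it), rim flat on the plate, its origin then 20 mm above this one.
- base_yellow: Fixed lower die half: yellow square plate 130 x 130 x 20 mm with a middling tapered steel post in its middle (56 mm diameter at the foot, 41 at the tip, 20 mm tall above the plate), hidden under a cap at the start. Origin: centre of the plate's underside; z up. Only the yellow cap goes fully down over it (the taper centres it), rim flat on the plate, its origin then 20 mm above this one.
- base_blue: Fixed lower die half: blue square plate 130 x 130 x 20 mm with a wide and low tapered steel post in its middle (76 mm diameter at the foot, 63 at the tip, 12 mm tall above the plate), hidden under a cap at the start. Origin: centre of the plate's underside; z up. Only the blue cap goes fully down over it (the taper centres it), rim flat on the plate, its origin then 20 mm above this one.
- rest: Fixed pale wooden square block 130 x 130 mm, 20 mm high, with a flat cork top: the spare place, empty at the start. Origin: centre of its underside, on the bench; z up.
- bowl: Bystander: loose open aluminium bowl, 140 mm across the rim, 60 mm high. Origin: centre of its underside. Leave it alone.
- tin: Bystander: loose green closed can with a white top, 64 mm diameter, 90 mm high, upright. Origin: centre of its underside. Leave it alone.
- hammer: Bystander: loose hammer with wooden handle and dark steel head, about 260 mm long, lying flat. Its x axis runs along it, from handle to head. Leave it alone.
Things that resemble listed ones, but are neither listed nor needed, are in the scene too. Leave any pink or turquoise look-alike of the top_blue alone. What is shaped like the top_yellow but turquoise is not meant.

How it is judged:
By the outcome, as a careful person would: the job done as asked, in the order asked, and still so for the second after the job is handed in, with the robot touching nothing.
It also fails if it takes over 120 s, if anything falls off the work surface, if the arm or the gripper's body presses on something with over 40 N, if the wrist force passes 120 N, or if a joint passes its speed limit or range.

ROBOT

A 6-joint arm with a two-finger parallel gripper is mounted at the origin on the work surface. World frame = base frame: x ahead of the robot, y to its left, z up, the work surface at z = 0. Lengths are in m, angles in rad, forces in N, time in s.
With the tool pointing down it reaches from about 0.3 to 0.775 m from the base axis. Payload 14.6 kg.
Tool frame: the origin (TCP) lies between the finger pads; the fingertips stand 19 mm ahead of it and the grasp point (between the pads) is the TCP; z points along the fingers, x is the direction in which the jaws open and shut, and the axes are right-handed (so a half turn about z gives the same grasp; the last joint's range is limited). The gripper opens to 85 mm and grips with 20 to 120 N. Pads are 22 mm wide; open, the fingers measure 114 mm over their backs; the gripper's body (76 mm by 85 mm) begins 54 mm behind the grasp point. The pads swing forward as they close: fully open they stand 13 mm farther back than shut.
Start: joints at [1.104, 0.3, 1.521, -0, 1.321, -0.067], TCP at [0.214, 0.507, 0.25] pointing down, gripper open.
Joint ranges: [-3.03, 3.03], [-0.79, 2.21], [0.23, 2.52], [-1.04, 4.18], [0, 3.07], [-2.55, 2.55]. Speed limits (rad/s): [2.22, 2.22, 2.57, 3.14, 3.14, 3.14].

INTERFACE

Orientations are given as a 3x3 rotation matrix whose columns are the frame's x, y, z axes.
In Python, from station import status, viewer, env gives the robot as it stands.
- The arm moves only by the shell command python3 -m creep 'ROWS'. ROWS is JSON, a list of rows, each a list of 3 entries, a list of its own where there are three numbers: the turn, a rotation vector about the world's x, y, z as a fraction of full scale, then the shift along the world's x, y, z as a fraction of full scale, then the opening, from 0 (shut) to 1 (fully open). In form: [[[ax, ay, az], [tx, ty, tz], jaw], ...]. A call has 1 to 12 rows; each row shifts and turns the pose as measured when the row begins; what a row does not reach is not made up. Full scale, the value 1, is 5 cm for a shift and 4 degrees for a turn. A row lasts 1/10 s, in which the tool goes at most 50 mm and 8.59 degrees, less where a joint would pass 70% of its speed; a pose out of reach is approached as far as the arm can. A call with a number of a shift or a turn outside -1 to 1 is refused whole. A call with a gripper value outside its range is refused whole. The fingers move at their own pace and stop on an object; the grip force is fixed at half the most. Time passes only in rows, so rows that do not move let the fingers close. It gives the time, the measured TCP pose, the force and the opening at its end, in the units of the state.
- status.read_state(): the state, without advancing time (a new reading comes with each control period).
- viewer.snapshot(name): name is "side" or "top"; returns a dict with "color" (400x640x3 uint8, red, green, blue), "intrinsics" (3x3 intrinsics, pixels), "pose" (4x4, takes a point from camera to world coordinates). Camera axes: x right, y down, z forward; pixel columns grow to the right and rows downward; lengths in m; the calibration is good to about 2 mm. A picture is of the moment at which its call begins. There is no depth.
- env.sign_off(): hands the job in, once; it reports no verdict.
The state is a dict: "clock": time; "joints": joint angles; "joint_vel": joint speeds; "joint_efforts": joint torques, N m; "ee_pos": TCP position; "eef_rot": TCP orientation; "ft_force": force on the tool from outside, world axes, zero at the start; "wrist_torque": the same for the moment, N m; "grip_width": finger opening in m.
Only numpy, scipy, OpenCV 4.12 (cv2) and the standard library are available. Lean on these libraries where they do the work, as an engineer would, in place of code of your own. Each camera call takes 0.05 s, during which the arm holds its last target. There are 200 camera calls.

## Working session

There is one attempt and no reset: what is moved stays moved. The work goes in short steps, Python scripts to look and compute and a shell command to move; the robot and the scene stay as the last step left them, time stands still between calls to the robot, and variables do not carry over. Pictures are saved under pics/ and viewed, about 12 in all and at most 16, crops included, and the job is handed in when it is done.

```bash
mkdir -p pics; python3 - <<'E'
from station import status, viewer
import cv2
for n in("top","side"):
    s=viewer.snapshot(n); cv2.imwrite(f"pics/{n}0.png",s["color"][:,:,::-1]); print(s["intrinsics"],s["pose"])
print(status.read_state())
E
```

```text
[[421.08509046   0.         318.16452786]
 [  0.         421.08509046 195.5934905 ]
 [  0.           0.           1.        ]] [[ 0.01577933 -0.99904184  0.04082175  0.51173155]
 [-0.99984209 -0.01609937 -0.00752316 -0.04288496]
 [ 0.00817315 -0.0406966  -0.99913812  1.21668239]
 [ 0.          0.          0.          1.        ]]
[[393.17936329   0.         313.77071968]
 [  0.         393.17936329 208.55764203]
 [  0.           0.           1.        ]] [[ 0.99129459 -0.0664939   0.11363804  0.43291421]
 [-0.13161682 -0.52322212  0.84197128 -0.94697651]
 [ 0.00347198 -0.84959825 -0.52741897  0.6419006 ]
 [ 0.          0.          0.          1.        ]]
{'clock': 0.1, 'joints': array([ 1.10440703e+00,  3.00441261e-01,  1.52150776e+00,  1.23015489e-06,
        1.32070116e+00, -6.66020497e-02]), 'joint_vel': array([ 0.00054117, -0.00129011, -0.00191373, -0.00118755,  0.00064932,
        0.00072396]), 'joint_efforts': array([ 2.08375597e-03, -5.44384503e+01, -3.62368798e+01,  3.09862003e-05,
        3.03611763e-03, -1.00222925e-05]), 'ee_pos': array([0.2139925 , 0.50646216, 0.24976869]), 'eef_rot': array([[ 3.89222403e-01,  9.21143688e-01, -4.76594807e-04],
       [ 9.21143207e-01, -3.89222689e-01, -9.44041253e-04],
       [-1.05509915e-03, -7.15700640e-05, -9.99999441e-01]]), 'ft_force': array([-0.76112181, -0.59017094, -0.29788462]), 'wrist_torque': array([-0.00824928,  0.04092979,  0.02035619]), 'grip_width': 0.08563744603075639}
```

View pics/top0.png

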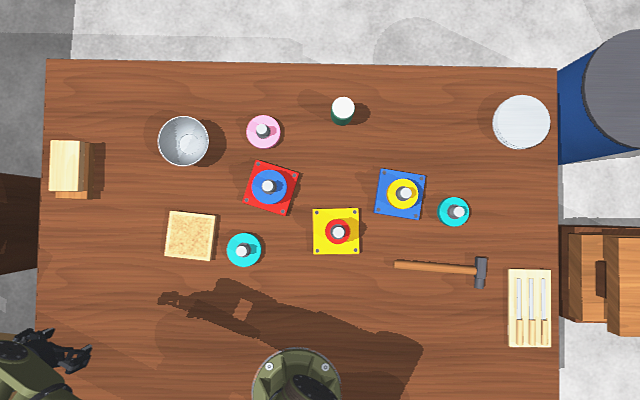

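View pics/side0.png

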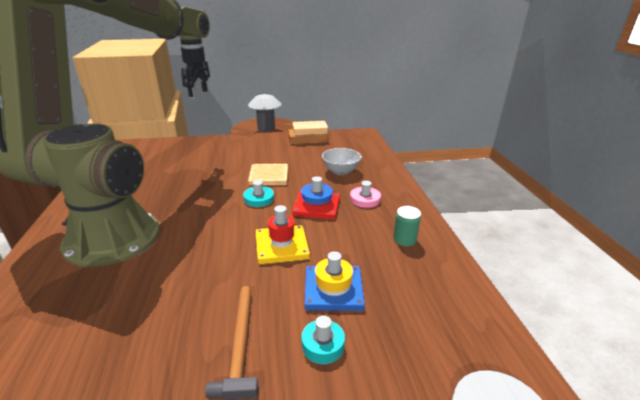

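The top view shows the blue cap on red at (268,186), red on yellow at (338,232), yellow on blue at (404,193), and the rest at (191,236). The turquoise and pink look-alikes are at (243,250), (455,211) and (263,131). Next I'll measure in an enlarged crop.

```bash
cat > h.py <<'E'
import numpy as np, cv2
from station import status, viewer
def ray(s,uv,z):
    K,T=s["intrinsics"],s["pose"]; d=T[:3,:3]@np.linalg.solve(K,[uv[0],uv[1],1]); o=T[:3,3]
    return o+d*(z-o[2])/d[2]
def proj(s,p):
    T=s["pose"]; q=s["intrinsics"]@(T[:3,:3].T@(np.asarray(p)-T[:3,3])); return q[:2]/q[2]
def crop(name,out,x0,y0,w,h,f,marks=()):
    s=viewer.snapshot(name); im=cv2.resize(s["color"][y0:y0+h,x0:x0+w,::-1],None,fx=f,fy=f,interpolation=cv2.INTER_CUBIC)
    for i in range(0,w,20): cv2.putText(im,str(x0+i),(int(i*f),10),0,.35,(255,255,255)); cv2.line(im,(int(i*f),12),(int(i*f),18),(255,255,255))
    for i in range(20,h,20): cv2.putText(im,str(y0+i),(0,int(i*f)+4),0,.35,(255,255,255)); cv2.line(im,(26,int(i*f)),(32,int(i*f)),(255,255,255))
    for m in marks:
        u=proj(s,m); cv2.drawMarker(im,(int((u[0]+.5-x0)*f),int((u[1]+.5-y0)*f)),(255,0,255),0,9,1)
    cv2.imwrite(out,im); return s
def plates(s):
    hsv=cv2.cvtColor(s["color"],cv2.COLOR_RGB2HSV)
    R={}
    for n,(lo,hi),box in (("red",((0,200,90),(4,255,255)),(230,150,310,225)),("yellow",((25,150,90),(33,255,255)),(300,195,375,265)),("blue",((102,120,80),(118,255,255)),(365,160,435,228)),("rest",((8,40,150),(28,140,255)),(155,200,225,270))):
        m=cv2.inRange(hsv,lo,hi); k=np.zeros_like(m); k[box[1]:box[3],box[0]:box[2]]=m[box[1]:box[3],box[0]:box[2]]
        k=cv2.morphologyEx(k,cv2.MORPH_OPEN,np.ones((3,3)))
        P=np.array([ray(s,p[::-1],.02)[:2] for p in np.argwhere(k)],np.float32)
        R[n]=cv2.minAreaRect(P)
    return R
E
python3 - <<'E'
from h import *
s=viewer.snapshot("top"); R=plates(s); M=[]
for n,r in R.items():
    print(n,np.round(r[0],4),np.round(r[1],4),round(r[2],1)); M+=[[*p,.02] for p in cv2.boxPoints(r)]+[[*r[0],{"red":.1,"yellow":.122,"blue":.102,"rest":.02}[n]]]
np.save("M.npy",M)
crop("top","pics/t1.png",155,150,285,120,2.8,M)
crop("side","pics/s1.png",230,150,150,170,3.5,M)
E
```

```text
red [0.5986 0.0844] [0.116  0.0075] 67.7
yellow [ 0.461  -0.1028] [0.1278 0.1256] 3.0
blue [ 0.5699 -0.2826] [0.1304 0.1287] 81.5
rest [0.4424 0.3107] [0.1319 0.1286] 84.6
```

View pics/t1.png

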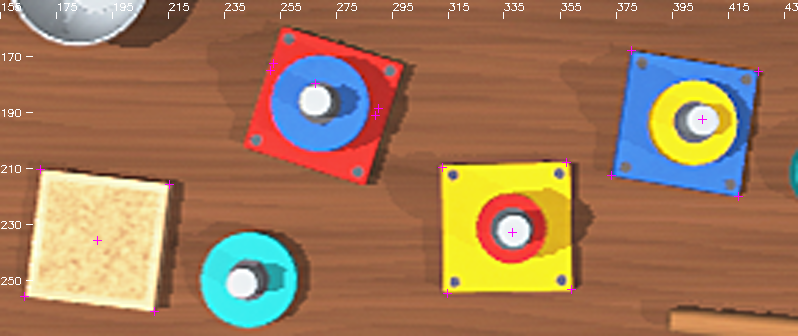

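View pics/s1.png

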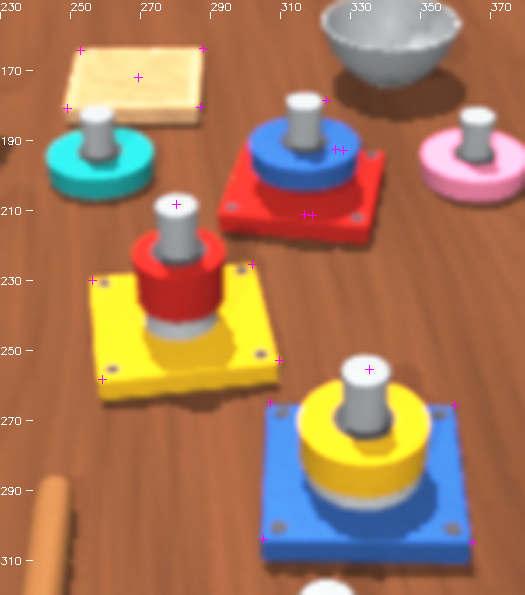

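The plate corners and tip markers match in both views, except red, where the segmentation failed. I'll read the red corners by hand and triangulate the shank tops.

```bash
python3 - <<'E'
from h import *
t=viewer.snapshot("top"); s=viewer.snapshot("side")
c=np.array([[284,27],[414,65],[370,185],[246,149]])/2.8+[155,150]-.5
P=np.array([ray(t,p,.02) for p in c]); print("red",P.mean(0),np.linalg.norm(P-np.roll(P,1,0),axis=1))
from scipy.optimize import least_squares
for n,a,b,z in(("blue",(316,101),(304,100),.1),("red",(514,231),(176,204),.122),("yellow",(702,121),(366,371),.102)):
    a=np.array(a)/2.8+[155,150]-.5;b=np.array(b)/3.5+[230,150]-.5
    r=least_squares(lambda p:np.r_[proj(t,p)-a,proj(s,p)-b],[.5,0,.1])
    print(n,r.x.round(4),r.cost.round(2),ray(t,a,z).round(4),ray(s,b,z).round(4))
E
```

```text
red [0.58157481 0.08022311 0.02      ] [0.12984673 0.13793118 0.12981998 0.13091012]
blue [0.5807 0.0838 0.1023] 0.16 [0.5818 0.084  0.1   ] [0.5801 0.0883 0.1   ]
red [ 0.4617 -0.1041  0.1229] 0.19 [ 0.4628 -0.1042  0.122 ] [ 0.4607 -0.1026  0.122 ]
yellow [ 0.5682 -0.2823  0.1011] 0.03 [ 0.5686 -0.2822  0.102 ] [ 0.5676 -0.2834  0.102 ]
```

```bash
python3 -m creep '[[[0,0,0],[0.61,-0.7,0],1],[[0,0,0],[0.61,-0.7,0],1],[[0,0,0],[0.61,-0.7,0],1],[[0,0,0],[0.61,-0.7,0],1],[[0,0,0],[0.61,-0.7,0],1],[[0,0,0],[0.61,-0.7,0],1],[[0,0,0],[0.61,-0.7,0],1],[[0,0,0],[0.61,-0.7,0],1],[[0,0,0],[0.61,-0.7,0],1],[[0,0,0],[0.61,-0.7,0],1],[[0,0,0],[0.61,-0.7,0],1],[[0,0,0],[0,0,0],1]]'
```

```text
clock: 1.55
ee_pos: [0.5583, 0.1039, 0.2501]
eef_rot: [[0.385, 0.923, 0.002], [0.923, -0.385, 0.0], [0.001, 0.001, -1.0]]
ft_force: [-1.1, 0.7, -0.3]
grip_width: 0.0854
```

```bash
python3 -m creep '[[[0,0,0],[0.44,-0.4,0],1],[[0,0,0],[0,0,0],1],[[0,0,0],[0,0,-0.7],1],[[0,0,0],[0,0,-0.7],1],[[0,0,0],[0,0,-0.7],1],[[0,0,0],[0,0,-0.4],1],[[0,0,0],[0,0,0],1]]'; python3 - <<'E'
from h import *
crop("side","pics/s2.png",230,90,170,170,3.5,[[.581,.083,.1]])
E
```

```text
clock: 2.25
ee_pos: [0.5796, 0.0843, 0.1216]
eef_rot: [[0.386, 0.922, 0.003], [0.922, -0.386, 0.001], [0.002, 0.002, -1.0]]
ft_force: [0.3, -0.4, 0.3]
grip_width: 0.0853
```

View pics/s2.png

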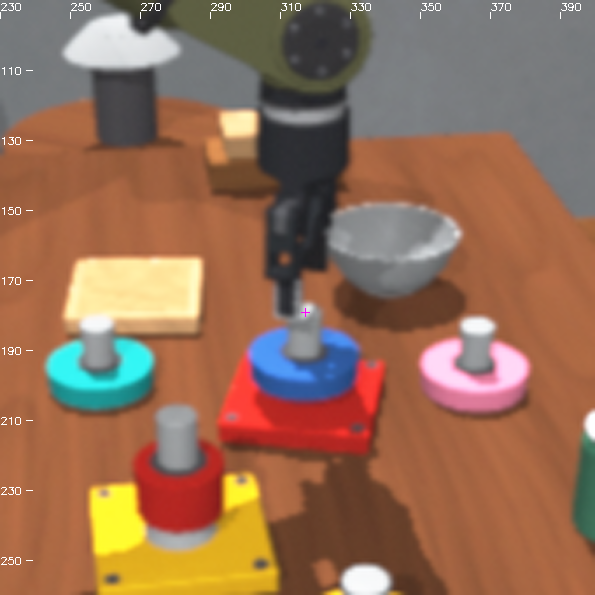

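The jaws straddle the blue shank, which sits at (305,312) in the crop. Descending and gripping.

```bash
python3 -m creep '[[[0,0,0],[0.02,-0.01,-0.34],1],[[0,0,0],[0,0,-0.34],1],[[0,0,0],[0,0,0],1],[[0,0,0],[0,0,0],0.3],[[0,0,0],[0,0,0],0],[[0,0,0],[0,0,0],0],[[0,0,0],[0,0,0],0],[[0,0,0],[0,0,0],0],[[0,0,0],[0,0,0],0],[[0,0,0],[0,0,0],0]]'
```

```text
clock: 3.3
ee_pos: [0.5844, 0.0858, 0.0992]
eef_rot: [[0.385, 0.923, 0.018], [0.923, -0.385, 0.003], [0.009, 0.015, -1.0]]
ft_force: [0.5, 0.2, -1.2]
grip_width: 0.0281
```

```bash
python3 - <<'E'
from h import *
crop("side","pics/s3.png",265,130,100,90,6,[[.581,.083,.1]])
print(status.read_state()["wrist_torque"])
E
```

```text
[ 0.02784243 -0.10957211 -0.00780723]
```

View pics/s3.png

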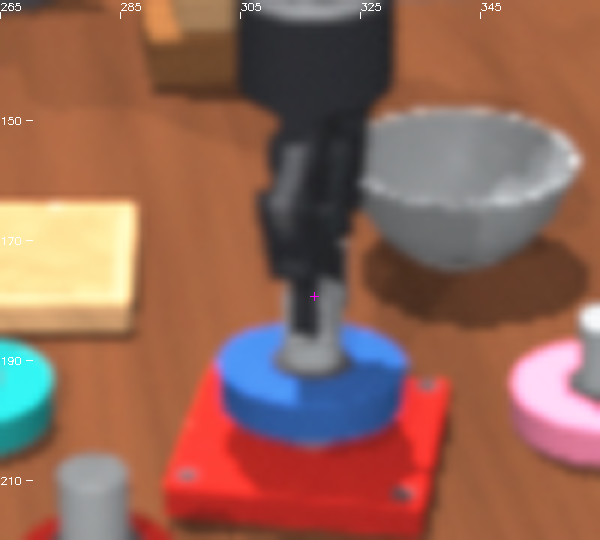

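```bash
python3 -m creep '[[[0,0,0],[0,0,0],1],[[0,0,0],[0,0,0],1],[[0,0,0],[0,0,0],1],[[0,0,0],[0,0,0],1],[[0,0,0],[0,0,0],1]]';python3 -m creep '[[[0,0,0],[0,0,-0.1],1],[[0,0,0],[0,0,0],1]]'
```

```text
clock: 3.85
ee_pos: [0.5847, 0.0858, 0.0996]
eef_rot: [[0.385, 0.923, 0.018], [0.923, -0.385, 0.003], [0.01, 0.016, -1.0]]
ft_force: [0.2, -0.4, -0.3]
grip_width: 0.0853
clock: 4.05
ee_pos: [0.5846, 0.0858, 0.0942]
eef_rot: [[0.385, 0.923, 0.018], [0.923, -0.385, 0.003], [0.01, 0.016, -1.0]]
ft_force: [0.5, -0.6, 0.7]
grip_width: 0.0851
```

```bash
python3 -m creep '[[[-0.04,0.26,0],[-0.07,-0.05,0],1],[[0,0,0],[0,0,-0.12],1],[[0,0,0],[0,0,0],1]]';python3 -m creep '[[[0,0,0],[0,0,0],0.5],[[0,0,0],[0,0,0],0.5],[[0,0,0],[0,0,0],0.5]]';python3 -m creep '[[[0,0,0],[0,0,0],0.4],[[0,0,0],[0,0,0],0.4]]'
```

```text
clock: 4.35
ee_pos: [0.5807, 0.083, 0.0875]
eef_rot: [[0.385, 0.923, -0.002], [0.923, -0.385, -0.0], [-0.001, -0.002, -1.0]]
ft_force: [0.7, 0.5, 0.2]
grip_width: 0.0854
clock: 4.65
ee_pos: [0.5807, 0.083, 0.0873]
eef_rot: [[0.385, 0.923, -0.002], [0.923, -0.385, -0.0], [-0.001, -0.002, -1.0]]
ft_force: [0.3, -0.6, -0.1]
grip_width: 0.0442
clock: 4.85
ee_pos: [0.5808, 0.083, 0.0875]
eef_rot: [[0.385, 0.923, -0.002], [0.923, -0.385, -0.0], [-0.001, -0.001, -1.0]]
ft_force: [-0.3, -0.8, 1.7]
grip_width: 0.034
```

```bash
python3 -m creep '[[[0,0,0],[0,0,0],0.3]]';python3 -m creep '[[[0,0,0],[0,0,0],0.3]]';python3 -m creep '[[[0,0,0],[0,0,0],0.3]]';python3 -m creep '[[[0,0,0],[0,0,0],0.3]]'
```

```text
clock: 4.95
ee_pos: [0.5811, 0.0833, 0.0879]
eef_rot: [[0.385, 0.923, -0.001], [0.923, -0.385, 0.0], [-0.0, -0.001, -1.0]]
ft_force: [0.6, 2.4, 1.5]
grip_width: 0.0286
clock: 5.05
ee_pos: [0.581, 0.0834, 0.0879]
eef_rot: [[0.385, 0.923, -0.001], [0.923, -0.385, 0.0], [-0.0, -0.001, -1.0]]
ft_force: [-1.0, 0.3, -2.5]
grip_width: 0.0284
clock: 5.15
ee_pos: [0.5811, 0.0834, 0.0879]
eef_rot: [[0.385, 0.923, -0.001], [0.923, -0.385, 0.0], [-0.0, -0.001, -1.0]]
ft_force: [0.5, 0.4, -0.4]
grip_width: 0.0286
clock: 5.25
ee_pos: [0.5811, 0.0833, 0.0879]
eef_rot: [[0.385, 0.923, -0.001], [0.923, -0.385, 0.0], [-0.0, -0.001, -1.0]]
ft_force: [-0.1, 1.3, -0.5]
grip_width: 0.0285
```

Gripped cleanly this time. A slow lift follows, then a look.

```bash
python3 -m creep '[[[0,0,0],[0,0,0],0.2],[[0,0,0],[0,0,0],0],[[0,0,0],[0,0,0.2],0],[[0,0,0],[0,0,0.3],0],[[0,0,0],[0,0,0.5],0],[[0,0,0],[0,0,0.6],0],[[0,0,0],[0,0,0.5],0],[[0,0,0],[0,0,0],0]]'; python3 - <<'E'
from h import *
crop("side","pics/s4.png",245,90,120,130,4.5)
E
```

```text
clock: 6.05
ee_pos: [0.5786, 0.0827, 0.1984]
eef_rot: [[0.385, 0.923, -0.006], [0.923, -0.385, -0.001], [-0.003, -0.005, -1.0]]
ft_force: [-0.3, 0.1, -5.5]
grip_width: 0.0287
```

View pics/s4.png

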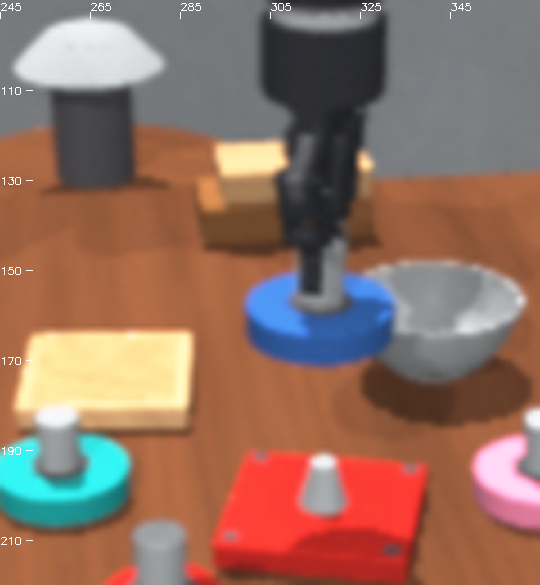

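```bash
python3 -m creep '[[[0,-0.08,0],[-0.2,0.3,0],0],[[0,0,0],[-0.37,0.64,0],0],[[0,0,0],[-0.4,0.67,0],0],[[0,0,0],[-0.4,0.67,0],0],[[0,0,0],[-0.4,0.67,0],0],[[0,0,0],[-0.4,0.67,0],0],[[0,0,0],[-0.37,0.64,0],0],[[0,0,0],[-0.2,0.3,0],0],[[0,0,0],[0,0,0],0],[[0,0,0],[0,0,0],0]]'; python3 - <<'E'
from h import *
t=viewer.snapshot("side"); print(ray(t,[316.3,192.2],.052))
E
```

```text
clock: 7.1
ee_pos: [0.4246, 0.3183, 0.181]
eef_rot: [[0.385, 0.923, -0.024], [0.923, -0.385, -0.01], [-0.018, -0.018, -1.0]]
ft_force: [0.4, 0.5, -6.5]
grip_width: 0.0287
[0.58011208 0.08751269 0.052     ]
```

```bash
python3 -m creep '[[[0.14,-0.34,0],[0.18,-0.08,0],0],[[0,0,0],[0.18,-0.08,0],0],[[0,0,0],[0,0,0],0],[[0,0,0],[0,0,0],0]]'
```

```text
clock: 7.55
ee_pos: [0.4456, 0.3069, 0.1801]
eef_rot: [[0.389, 0.921, 0.001], [0.921, -0.389, -0.0], [0.0, 0.001, -1.0]]
ft_force: [0.8, -0.5, -6.7]
grip_width: 0.0286
```

```bash
python3 -m creep '[[[0,0,0],[-0.05,0.06,-0.3],0],[[0,0,0],[0,0,-0.5],0],[[0,0,0],[0,0,-0.5],0],[[0,0,0],[0,0,-0.4],0],[[0,0,0],[0,0,-0.2],0],[[0,0,0],[0,0,0],0],[[0,0,0],[0,0,0],0]]'
```

```text
clock: 8.25
ee_pos: [0.4448, 0.309, 0.0839]
eef_rot: [[0.392, 0.92, 0.004], [0.92, -0.392, 0.002], [0.003, 0.003, -1.0]]
ft_force: [0.1, 0.4, -6.2]
grip_width: 0.0285
```

```bash
python3 -m creep '[[[-0.02,0.05,0],[0,0,-0.15],0],[[0,0,0],[0,0,-0.08],0],[[0,0,0],[0,0,0],0]]'; python3 -m creep '[[[0,0,0],[0,0,-0.04],0],[[0,0,0],[0,0,0],0]]'
```

```text
clock: 8.55
ee_pos: [0.4458, 0.3095, 0.0738]
eef_rot: [[0.392, 0.92, 0.004], [0.92, -0.392, 0.002], [0.003, 0.002, -1.0]]
ft_force: [-0.2, -0.2, -5.4]
grip_width: 0.0282
clock: 8.75
ee_pos: [0.446, 0.3096, 0.072]
eef_rot: [[0.392, 0.92, 0.004], [0.92, -0.392, 0.003], [0.004, 0.003, -1.0]]
ft_force: [-0.3, -0.3, -6.5]
grip_width: 0.0282
```

```bash
python3 -m creep '[[[0,0,0],[0,0,-0.03],0],[[0,0,0],[0,0,0],0]]'; python3 -m creep '[[[0,0,0],[0,0,-0.02],0],[[0,0,0],[0,0,0],0]]';  python3 -m creep '[[[0,0,0],[0,0,-0.02],0],[[0,0,0],[0,0,0],0]]'
```

```text
clock: 8.95
ee_pos: [0.4464, 0.3099, 0.0712]
eef_rot: [[0.392, 0.92, 0.005], [0.92, -0.392, 0.003], [0.005, 0.004, -1.0]]
ft_force: [-1.0, -1.8, -4.5]
grip_width: 0.0284
clock: 9.15
ee_pos: [0.4466, 0.31, 0.0711]
eef_rot: [[0.392, 0.92, 0.006], [0.92, -0.392, 0.003], [0.005, 0.004, -1.0]]
ft_force: [-1.6, -1.6, -2.6]
grip_width: 0.0284
clock: 9.35
ee_pos: [0.4467, 0.31, 0.071]
eef_rot: [[0.392, 0.92, 0.006], [0.92, -0.392, 0.003], [0.006, 0.004, -1.0]]
ft_force: [-3.6, -1.4, -0.9]
grip_width: 0.0284
```

Contact: the weight is now on the rest. I'll open gently and rise.

```bash
python3 -m creep '[[[0,0,0],[0,0,0],0.36],[[0,0,0],[0,0,0],0.42],[[0,0,0],[0,0,0],0.6],[[0,0,0],[0,0,0],1],[[0,0,0],[0,0,0],1],[[0,0,0],[0,0,0],1]]'; python3 -m creep '[[[-0.05,0.09,0],[0,0,0.2],1],[[0,0,0],[0,0,0.5],1],[[0,0,0],[0,0,0.7],1],[[0,0,0],[0,0,0.7],1],[[0,0,0],[0,0,0.7],1],[[0,0,0],[0,0,0.4],1],[[0,0,0],[0,0,0],1]]'
```

```text
clock: 9.95
ee_pos: [0.4477, 0.3107, 0.0716]
eef_rot: [[0.392, 0.92, 0.009], [0.92, -0.392, 0.006], [0.009, 0.006, -1.0]]
ft_force: [0.4, 0.2, 0.6]
grip_width: 0.0855
clock: 10.65
ee_pos: [0.4464, 0.3099, 0.242]
eef_rot: [[0.392, 0.92, 0.002], [0.92, -0.392, 0.002], [0.002, 0.001, -1.0]]
ft_force: [0.1, 0.4, -0.1]
grip_width: 0.085
```

```bash
python3 -m creep '[[[0,0,0],[0,-0.5,0],1],[[0,0,0],[0.03,-0.8,0],1],[[0,0,0],[0.03,-0.8,0],1],[[0,0,0],[0.03,-0.8,0],1],[[0,0,0],[0.03,-0.8,0],1],[[0,0,0],[0.03,-0.8,0],1],[[0,0,0],[0.03,-0.8,0],1],[[0,0,0],[0.03,-0.8,0],1],[[0,0,0],[0.03,-0.8,0],1],[[0,0,0],[0.03,-0.8,0],1],[[0,0,0],[0.03,-0.5,0],1],[[0,0,0],[0,0,0],1]]'; python3 - <<'E'
from h import *
crop("top","pics/t2.png",140,140,285,140,2.8)
E
```

```text
clock: 11.85
ee_pos: [0.4554, -0.1155, 0.2381]
eef_rot: [[0.389, 0.921, -0.006], [0.921, -0.389, 0.002], [-0.0, -0.007, -1.0]]
ft_force: [0.0, 0.8, -1.1]
grip_width: 0.0856
```

View pics/t2.png

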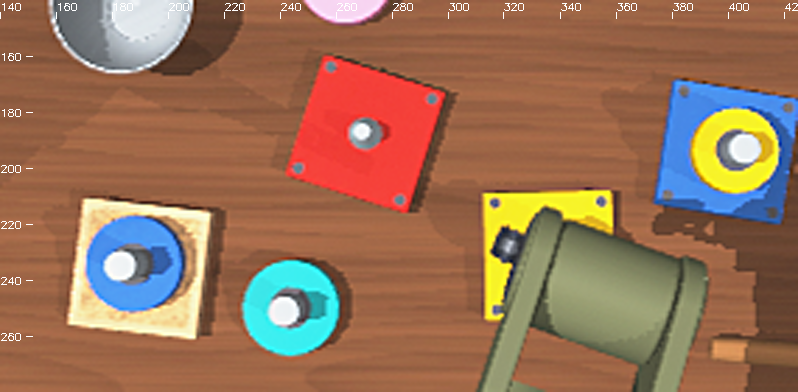

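```bash
python3 -m creep '[[[-0.03,-0.09,0],[0.13,0.24,0],1],[[0,0,0],[0,0,0],1],[[0,0,0],[0,0,-0.5],1],[[0,0,0],[0,0,-0.7],1],[[0,0,0],[0,0,-0.5],1],[[0,0,0],[0,0,-0.2],1],[[0,0,0],[0,0,0],1]]'; python3 - <<'E'
from h import *
t=viewer.snapshot("top"); print(ray(t,[268.4,186.3],.052),ray(t,[182.7,234.5],.082))
E
```

```text
clock: 12.6
ee_pos: [0.4629, -0.0938, 0.1408]
eef_rot: [[0.38, 0.925, 0.002], [0.925, -0.38, 0.0], [0.001, 0.002, -1.0]]
ft_force: [-0.2, -0.5, -0.6]
grip_width: 0.0851
[0.58284077 0.08649188 0.052     ] [0.44790466 0.30991425 0.082     ]
```

```bash
python3 -m creep '[[[0,0,0],[-0.02,-0.19,0],1],[[0,0,0],[0,0,0],1],[[0,0,0],[0,0,-0.3],1],[[0,0,0],[0,0,-0.22],1],[[0,0,0],[0,0,0],1]]'
```

```text
clock: 13.15
ee_pos: [0.4644, -0.1051, 0.1197]
eef_rot: [[0.38, 0.925, 0.011], [0.925, -0.38, -0.002], [0.002, 0.011, -1.0]]
ft_force: [-0.4, -0.4, 0.7]
grip_width: 0.0854
```

```bash
python3 -m creep '[[[0.03,0.16,0],[-0.04,0.02,-0.1],1],[[0,0,0],[0,0,-0.1],1],[[0,0,0],[0,0,0],1]]'; python3 -c "
from station import status;print(status.read_state()['joints'])"
```

```text
clock: 13.45
ee_pos: [0.4627, -0.1042, 0.11]
eef_rot: [[0.381, 0.925, 0.0], [0.925, -0.381, -0.0], [-0.0, 0.0, -1.0]]
ft_force: [0.0, 0.4, -0.9]
grip_width: 0.0854
[-2.98634998e-01  3.09228943e-01  1.87036766e+00 -4.08251714e-04
  9.61804973e-01 -1.47884173e+00]
```

Good. Closing stepwise.

```bash
python3 -m creep '[[[0,0,0],[0,0,0],0.5],[[0,0,0],[0,0,0],0.5],[[0,0,0],[0,0,0],0.5],[[0,0,0],[0,0,0],0.4],[[0,0,0],[0,0,0],0.4],[[0,0,0],[0,0,0],0.3],[[0,0,0],[0,0,0],0.3],[[0,0,0],[0,0,0],0.2],[[0,0,0],[0,0,0],0]]';python3 -m creep '[[[0,0,0],[0,0,0.1],0],[[0,0,0],[0,0,0.2],0],[[0,0,0],[0,0,0.4],0],[[0,0,0],[0,0,0.5],0],[[0,0,0],[0,0,0.5],0],[[0,0,0],[0,0,0.4],0],[[0,0,0],[0,0,0.2],0],[[0,0,0],[0,0,0],0]]'
```

```text
clock: 14.35
ee_pos: [0.463, -0.1044, 0.1109]
eef_rot: [[0.38, 0.925, 0.001], [0.925, -0.38, -0.001], [-0.0, 0.001, -1.0]]
ft_force: [-0.7, 0.3, 0.7]
grip_width: 0.0285
clock: 15.15
ee_pos: [0.4605, -0.1033, 0.2315]
eef_rot: [[0.38, 0.925, -0.004], [0.925, -0.38, 0.001], [-0.0, -0.004, -1.0]]
ft_force: [0.5, -0.9, -6.3]
grip_width: 0.0282
```

```bash
python3 -m creep '[[[0,0,0],[0.16,0.25,0],0],[[0,0,0],[0.32,0.5,0],0],[[0,0,0],[0.32,0.5,0],0],[[0,0,0],[0.32,0.5,0],0],[[0,0,0],[0.32,0.5,0],0],[[0,0,0],[0.32,0.5,0],0],[[0,0,0],[0.32,0.5,0],0],[[0,0,0],[0.2,0.3,0],0],[[0,0,0],[0.1,0.15,0],0],[[0,0,0],[0,0,0],0],[[0,0,0],[0,0,0],0]]'
```

```text
clock: 16.25
ee_pos: [0.579, 0.0889, 0.2186]
eef_rot: [[0.382, 0.924, -0.023], [0.924, -0.382, 0.001], [-0.008, -0.021, -1.0]]
ft_force: [0.5, -0.5, -5.7]
grip_width: 0.0283
```

```bash
python3 -m creep '[[[-0.01,-0.33,0],[0.06,-0.07,0],0],[[0,0,0],[0,0,0],0],[[0,0,0],[0,0,-0.3],0],[[0,0,0],[0,0,-0.5],0],[[0,0,0],[0,0,-0.4],0],[[0,0,0],[0,0,-0.2],0],[[0,0,0],[0,0,0],0]]'; python3 - <<'E'
from h import *
crop("side","pics/s5.png",265,120,100,100,6,[[.582,.085,.052]])
E
```

```text
clock: 16.95
ee_pos: [0.5814, 0.0803, 0.1485]
eef_rot: [[0.387, 0.922, 0.007], [0.922, -0.387, -0.0], [0.002, 0.006, -1.0]]
ft_force: [0.3, 0.0, -5.4]
grip_width: 0.0286
```

View pics/s5.png

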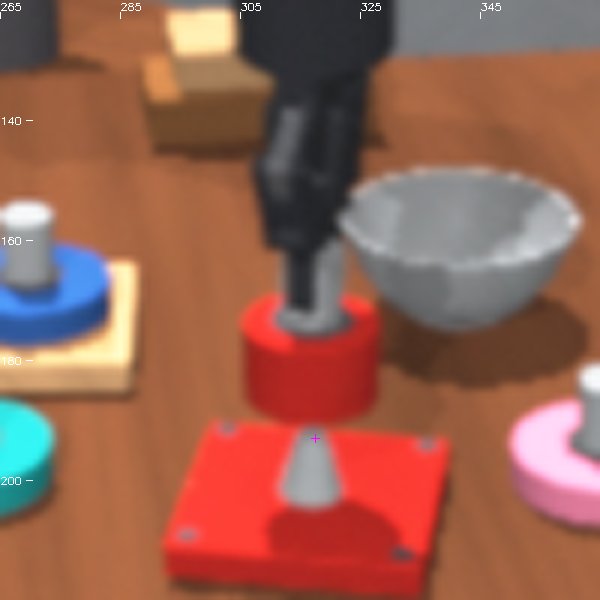

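```bash
python3 -m creep '[[[0,0.09,0],[0.02,0.09,0],0],[[0,0,0],[0,0,0],0],[[0,0,0],[0,0,0],0]]';python3 -m creep '[[[0,0,0],[0,0,-0.15],0],[[0,0,0],[0,0,-0.2],0],[[0,0,0],[0,0,-0.2],0],[[0,0,0],[0,0,-0.1],0],[[0,0,0],[0,0,0],0]]'
```

```text
clock: 17.3
ee_pos: [0.5839, 0.0852, 0.1523]
eef_rot: [[0.387, 0.922, 0.005], [0.922, -0.387, -0.0], [0.002, 0.005, -1.0]]
ft_force: [-0.1, 0.4, -5.2]
grip_width: 0.0286
clock: 17.8
ee_pos: [0.5836, 0.0853, 0.1169]
eef_rot: [[0.387, 0.922, 0.005], [0.922, -0.387, -0.0], [0.002, 0.005, -1.0]]
ft_force: [-0.7, 0.4, -5.5]
grip_width: 0.0286
```

```bash
python3 -m creep '[[[0,0.07,0],[-0.02,0,0],0],[[0,0,0],[0,0,-0.12],0],[[0,0,0],[0,0,-0.12],0],[[0,0,0],[0,0,0],0]]';python3 -m creep '[[[0,0,0],[0,0,-0.08],0],[[0,0,0],[0,0,-0.06],0],[[0,0,0],[0,0,0],0]]'
```

```text
clock: 18.2
ee_pos: [0.5827, 0.0852, 0.1041]
eef_rot: [[0.387, 0.922, 0.0], [0.922, -0.387, -0.0], [0.0, 0.0, -1.0]]
ft_force: [-1.2, 0.4, -5.2]
grip_width: 0.0283
clock: 18.5
ee_pos: [0.5828, 0.0852, 0.0966]
eef_rot: [[0.387, 0.922, 0.001], [0.922, -0.387, 0.0], [0.0, 0.0, -1.0]]
ft_force: [0.5, 0.1, -5.4]
grip_width: 0.0287
```

```bash
python3 -m creep '[[[0,0,0],[0,0,-0.06],0],[[0,0,0],[0,0,-0.03],0],[[0,0,0],[0,0,0],0]]';python3 -m creep '[[[0,0,0],[0,0,-0.03],0],[[0,0,0],[0,0,0],0]]';python3 -m creep '[[[0,0,0],[0,0,-0.03],0],[[0,0,0],[0,0,0],0]]'
```

```text
clock: 18.8
ee_pos: [0.5829, 0.0853, 0.0919]
eef_rot: [[0.387, 0.922, 0.001], [0.922, -0.387, 0.0], [0.0, 0.001, -1.0]]
ft_force: [0.6, 0.3, -5.3]
grip_width: 0.0283
clock: 19.0
ee_pos: [0.5833, 0.0851, 0.0913]
eef_rot: [[0.387, 0.922, 0.002], [0.922, -0.387, -0.0], [0.001, 0.002, -1.0]]
ft_force: [-0.4, -0.4, -5.9]
grip_width: 0.0281
clock: 19.2
ee_pos: [0.5836, 0.085, 0.0913]
eef_rot: [[0.387, 0.922, 0.003], [0.922, -0.387, -0.0], [0.001, 0.003, -1.0]]
ft_force: [-1.2, 0.9, -7.6]
grip_width: 0.0285
```

It seats at 0.0913 against 0.091 predicted. Releasing and rising.

```bash
python3 -m creep '[[[0,0,0],[0,0,0],0.36],[[0,0,0],[0,0,0],0.42],[[0,0,0],[0,0,0],0.6],[[0,0,0],[0,0,0],1],[[0,0,0],[0,0,0],1],[[0,0,0],[0,0,0],1],[[0,0,0],[0,0,0],1]]'; python3 -m creep '[[[0,0.05,0],[0,0,0.2],1],[[0,0,0],[0,0,0.5],1],[[0,0,0],[0,0,0.7],1],[[0,0,0],[0,0,0.6],1],[[0,0,0],[0,0,0.5],1],[[0,0,0],[0,0,0.2],1],[[0,0,0],[0,0,0],1]]'
```

```text
clock: 19.9
ee_pos: [0.5848, 0.0852, 0.0923]
eef_rot: [[0.387, 0.922, 0.007], [0.922, -0.387, 0.0], [0.003, 0.006, -1.0]]
ft_force: [0.6, 1.1, 0.7]
grip_width: 0.0854
clock: 20.6
ee_pos: [0.5836, 0.0851, 0.2356]
eef_rot: [[0.387, 0.922, 0.003], [0.922, -0.387, 0.0], [0.001, 0.003, -1.0]]
ft_force: [0.4, 0.6, 0.5]
grip_width: 0.0849
```

```bash
python3 -m creep '[[[0,0,0],[0,-0.4,0],1],[[0,0,0],[-0.03,-0.8,0],1],[[0,0,0],[-0.03,-0.8,0],1],[[0,0,0],[-0.03,-0.8,0],1],[[0,0,0],[-0.03,-0.8,0],1],[[0,0,0],[-0.03,-0.8,0],1],[[0,0,0],[-0.03,-0.8,0],1],[[0,0,0],[-0.03,-0.8,0],1],[[0,0,0],[-0.03,-0.6,0],1],[[0,0,0],[0,-0.4,0],1],[[0,0,0],[0,-0.2,0],1],[[0,0,0],[0,0,0],1]]'; python3 - <<'E'
from h import *
crop("side","pics/s6.png",245,140,130,170,3.5,[[.461,-.103,.04]])
E
```

```text
clock: 21.8
ee_pos: [0.5644, -0.287, 0.218]
eef_rot: [[0.385, 0.923, -0.019], [0.923, -0.385, 0.008], [0.001, -0.02, -1.0]]
ft_force: [-1.7, 1.5, 0.0]
grip_width: 0.0854
```

View pics/s6.png

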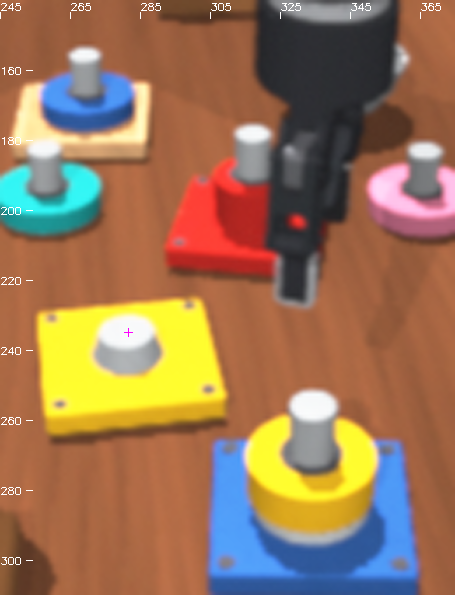

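Red looks home, and the bare yellow post tip at (126,332) lies on its marker. Approaching the yellow cap.

```bash
python3 -m creep '[[[-0.11,-0.27,0],[0.06,0.06,0],1],[[0,0,0],[0,0,0],1],[[0,0,0],[0,0,-0.4],1],[[0,0,0],[0,0,-0.6],1],[[0,0,0],[0,0,-0.5],1],[[0,0,0],[0,0,-0.3],1],[[0,0,0],[0,0,-0.1],1],[[0,0,0],[0,0,0],1]]'
```

```text
clock: 22.65
ee_pos: [0.57, -0.2749, 0.122]
eef_rot: [[0.376, 0.927, 0.006], [0.927, -0.376, -0.001], [0.001, 0.006, -1.0]]
ft_force: [-0.1, 0.1, 0.3]
grip_width: 0.0856
```

```bash
python3 -m creep '[[[0.01,0.09,0],[-0.03,-0.15,0],1],[[0,0,0],[0,0,0],1],[[0,0,0],[0,0,0],1]]'; python3 -m creep '[[[0,0,0],[0,0,-0.2],1],[[0,0,0],[0,0,-0.2],1],[[0,0,0],[0,0,-0.1],1],[[0,0,0],[0,0,0],1]]'
```

```text
clock: 22.95
ee_pos: [0.5694, -0.2829, 0.1247]
eef_rot: [[0.375, 0.927, 0.002], [0.927, -0.375, -0.002], [-0.001, 0.003, -1.0]]
ft_force: [-0.3, -0.0, -0.4]
grip_width: 0.0854
clock: 23.35
ee_pos: [0.5694, -0.2831, 0.0981]
eef_rot: [[0.375, 0.927, 0.003], [0.927, -0.375, -0.003], [-0.001, 0.004, -1.0]]
ft_force: [-0.5, -0.5, -0.2]
grip_width: 0.0854
```

```bash
python3 -m creep '[[[0.04,0.04,0],[-0.01,0.01,-0.15],1],[[0,0,0],[0,0,0],1],[[0,0,0],[0,0,0],0.5],[[0,0,0],[0,0,0],0.5],[[0,0,0],[0,0,0],0.5],[[0,0,0],[0,0,0],0.4],[[0,0,0],[0,0,0],0.4],[[0,0,0],[0,0,0],0.3],[[0,0,0],[0,0,0],0.3],[[0,0,0],[0,0,0],0.2],[[0,0,0],[0,0,0],0]]';python3 -m creep '[[[0,0,0],[0,0,0.1],0],[[0,0,0],[0,0,0.2],0],[[0,0,0],[0,0,0.4],0],[[0,0,0],[0,0,0.5],0],[[0,0,0],[0,0,0.5],0],[[0,0,0],[0,0,0.4],0],[[0,0,0],[0,0,0.2],0],[[0,0,0],[0,0,0],0]]'
```

```text
clock: 24.45
ee_pos: [0.5691, -0.2829, 0.0906]
eef_rot: [[0.376, 0.927, 0.001], [0.927, -0.376, -0.0], [0.0, 0.001, -1.0]]
ft_force: [0.3, -0.5, 0.4]
grip_width: 0.0286
clock: 25.25
ee_pos: [0.5665, -0.2806, 0.2088]
eef_rot: [[0.375, 0.927, -0.007], [0.927, -0.375, 0.005], [0.002, -0.008, -1.0]]
ft_force: [-0.3, -0.5, -7.2]
grip_width: 0.0286
```

```bash
python3 -m creep '[[[-0.07,-0.1,0],[-0.15,0.25,0],0],[[0,0,0],[-0.27,0.45,0],0],[[0,0,0],[-0.27,0.45,0],0],[[0,0,0],[-0.27,0.45,0],0],[[0,0,0],[-0.27,0.45,0],0],[[0,0,0],[-0.27,0.45,0],0],[[0,0,0],[-0.27,0.45,0],0],[[0,0,0],[-0.15,0.25,0],0],[[0,0,0],[-0.1,0.15,0],0],[[0,0,0],[0,0,0],0],[[0,0,0],[0,0,0],0]]'
```

```text
clock: 26.35
ee_pos: [0.4569, -0.106, 0.1975]
eef_rot: [[0.376, 0.927, -0.014], [0.927, -0.376, 0.006], [0.0, -0.016, -1.0]]
ft_force: [0.8, -0.1, -6.1]
grip_width: 0.0285
```

```bash
python3 -m creep '[[[-0.09,-0.2,0],[0.06,0.03,0],0],[[0,0,0],[0,0,0],0],[[0,0,0],[0,0,-0.3],0],[[0,0,0],[0,0,-0.5],0],[[0,0,0],[0,0,-0.4],0],[[0,0,0],[0,0,-0.2],0],[[0,0,0],[0,0,-0.1],0],[[0,0,0],[0,0,0],0]]'
```

```text
clock: 27.15
ee_pos: [0.4624, -0.1073, 0.1205]
eef_rot: [[0.378, 0.926, 0.004], [0.926, -0.378, -0.002], [-0.001, 0.004, -1.0]]
ft_force: [0.4, -0.7, -6.4]
grip_width: 0.0285
```

```bash
python3 -m creep '[[[0.03,0.05,0],[-0.02,0.07,0],0],[[0,0,0],[0,0,0],0],[[0,0,0],[0,0,0],0]]';python3 -m creep '[[[0,0,0],[0,0,-0.12],0],[[0,0,0],[0,0,-0.15],0],[[0,0,0],[0,0,-0.12],0],[[0,0,0],[0,0,0],0]]'
```

```text
clock: 27.45
ee_pos: [0.4623, -0.1038, 0.1224]
eef_rot: [[0.378, 0.926, 0.003], [0.926, -0.378, -0.001], [0.0, 0.003, -1.0]]
ft_force: [-0.3, 0.1, -7.3]
grip_width: 0.0287
clock: 27.85
ee_pos: [0.4625, -0.1038, 0.1018]
eef_rot: [[0.378, 0.926, 0.004], [0.926, -0.378, -0.001], [0.0, 0.004, -1.0]]
ft_force: [-0.7, 1.0, -7.5]
grip_width: 0.0287
```

```bash
python3 -m creep '[[[0.01,0.06,0],[-0.01,0,-0.1],0],[[0,0,0],[0,0,-0.12],0],[[0,0,0],[0,0,-0.1],0],[[0,0,0],[0,0,0],0]]';python3 -m creep '[[[0,0,0],[0,0,-0.06],0],[[0,0,0],[0,0,-0.04],0],[[0,0,0],[0,0,0],0]]';python3 -m creep '[[[0,0,0],[0,0,-0.03],0],[[0,0,0],[0,0,0],0]]'
```

```text
clock: 28.25
ee_pos: [0.4618, -0.1039, 0.084]
eef_rot: [[0.378, 0.926, -0.001], [0.926, -0.378, -0.0], [-0.001, -0.001, -1.0]]
ft_force: [0.8, -0.1, -6.6]
grip_width: 0.0282
clock: 28.55
ee_pos: [0.462, -0.104, 0.0789]
eef_rot: [[0.378, 0.926, -0.001], [0.926, -0.378, -0.0], [-0.001, -0.001, -1.0]]
ft_force: [-0.0, -0.1, -4.9]
grip_width: 0.0284
clock: 28.75
ee_pos: [0.4621, -0.1042, 0.079]
eef_rot: [[0.378, 0.926, -0.001], [0.926, -0.378, -0.001], [-0.001, -0.0, -1.0]]
ft_force: [-0.2, 0.4, -7.6]
grip_width: 0.0284
```

Seated at 0.079 against 0.0786 predicted. Release, rise, and go to the blue cap.

```bash
python3 -m creep '[[[0,0,0],[0,0,0],0.36],[[0,0,0],[0,0,0],0.42],[[0,0,0],[0,0,0],0.6],[[0,0,0],[0,0,0],1],[[0,0,0],[0,0,0],1],[[0,0,0],[0,0,0],1],[[0,0,0],[0,0,0],1]]'; python3 -m creep '[[[0,0.02,0],[0,0,0.2],1],[[0,0,0],[0,0,0.5],1],[[0,0,0],[0,0,0.7],1],[[0,0,0],[0,0,0.6],1],[[0,0,0],[0,0,0.5],1],[[0,0,0],[0,0,0.4],1],[[0,0,0],[0,0,0],1]]'
python3 -m creep '[[[0,0,0],[0,0.4,0],1],[[0,0,0],[-0.03,0.8,0],1],[[0,0,0],[-0.03,0.8,0],1],[[0,0,0],[-0.03,0.8,0],1],[[0,0,0],[-0.03,0.8,0],1],[[0,0,0],[-0.03,0.8,0],1],[[0,0,0],[-0.03,0.8,0],1],[[0,0,0],[-0.03,0.8,0],1],[[0,0,0],[-0.03,0.8,0],1],[[0,0,0],[-0.03,0.7,0],1],[[0,0,0],[0,0.4,0],1],[[0,0,0],[0,0,0],1]]'; python3 - <<'E'
from h import *
crop("top","pics/t3.png",200,140,260,140,3)
E
```

```text
clock: 29.45
ee_pos: [0.4638, -0.1046, 0.0806]
eef_rot: [[0.378, 0.926, 0.004], [0.926, -0.378, -0.002], [-0.0, 0.005, -1.0]]
ft_force: [0.7, -0.9, 0.4]
grip_width: 0.0854
clock: 30.15
ee_pos: [0.4623, -0.1041, 0.2353]
eef_rot: [[0.378, 0.926, 0.003], [0.926, -0.378, -0.002], [-0.001, 0.004, -1.0]]
ft_force: [-0.3, -1.0, -0.1]
grip_width: 0.0853
clock: 31.35
ee_pos: [0.4421, 0.3054, 0.2315]
eef_rot: [[0.381, 0.925, -0.003], [0.925, -0.381, -0.005], [-0.006, -0.0, -1.0]]
ft_force: [0.5, -1.4, -0.3]
grip_width: 0.0853
```

View pics/t3.png

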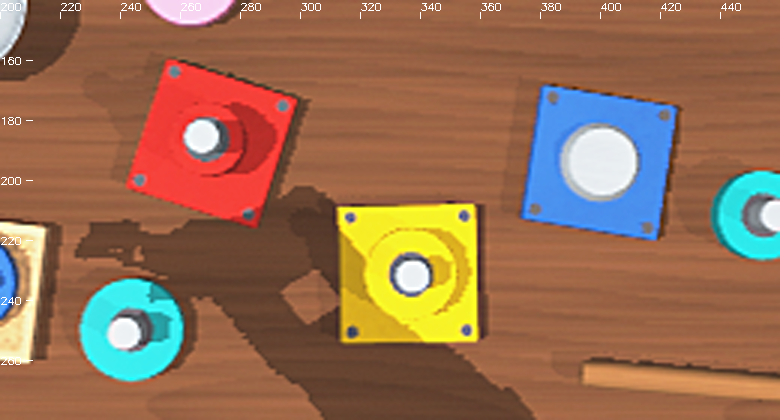

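Red and yellow are seated and concentric. The bare blue post tip is at about (399,193.5).

```bash
python3 -m creep '[[[0.07,-0.04,0],[0.07,0.08,0],1],[[0,0,0],[0,0,0],1],[[0,0,0],[0,0,-0.5],1],[[0,0,0],[0,0,-0.7],1],[[0,0,0],[0,0,-0.6],1],[[0,0,0],[0,0,-0.5],1],[[0,0,0],[0,0,-0.2],1],[[0,0,0],[0,0,0],1]]'; python3 - <<'E'
from h import *
t=viewer.snapshot("top"); print(ray(t,[399.2,193.5],.032))
E
```

```text
clock: 32.2
ee_pos: [0.4478, 0.3022, 0.104]
eef_rot: [[0.389, 0.921, 0.003], [0.921, -0.389, 0.001], [0.002, 0.003, -1.0]]
ft_force: [0.2, 0.1, -0.1]
grip_width: 0.0855
[ 0.56972695 -0.28027821  0.032     ]
```

```bash
python3 -m creep '[[[-0.01,0.04,0],[0,0.16,0],1],[[0,0,0],[0,0,0],1],[[0,0,0],[0,0,0],1]]'; python3 -m creep '[[[0,0,0],[0,0,-0.25],1],[[0,0,0],[0,0,-0.25],1],[[0,0,0],[0,0,-0.12],1],[[0,0,0],[0,0,0],1]]'
```

```text
clock: 32.55
ee_pos: [0.4495, 0.3117, 0.1083]
eef_rot: [[0.389, 0.921, 0.006], [0.921, -0.389, 0.003], [0.005, 0.004, -1.0]]
ft_force: [0.1, -0.5, -0.1]
grip_width: 0.0858
clock: 32.95
ee_pos: [0.4494, 0.3117, 0.075]
eef_rot: [[0.389, 0.921, 0.006], [0.921, -0.389, 0.003], [0.006, 0.004, -1.0]]
ft_force: [0.4, -0.1, 0.2]
grip_width: 0.0851
```

```bash
python3 -m creep '[[[-0.04,0.09,0],[-0.04,-0.03,-0.08],1],[[0,0,0],[0,0,0],1],[[0,0,0],[0,0,0],0.5],[[0,0,0],[0,0,0],0.5],[[0,0,0],[0,0,0],0.5],[[0,0,0],[0,0,0],0.4],[[0,0,0],[0,0,0],0.4],[[0,0,0],[0,0,0],0.3],[[0,0,0],[0,0,0],0.3],[[0,0,0],[0,0,0],0.2],[[0,0,0],[0,0,0],0]]';python3 -m creep '[[[0,0,0],[0,0,0.1],0],[[0,0,0],[0,0,0.2],0],[[0,0,0],[0,0,0.4],0],[[0,0,0],[0,0,0.6],0],[[0,0,0],[0,0,0.6],0],[[0,0,0],[0,0,0.6],0],[[0,0,0],[0,0,0.5],0],[[0,0,0],[0,0,0.2],0],[[0,0,0],[0,0,0],0]]'
```

```text
clock: 34.05
ee_pos: [0.4476, 0.3101, 0.0715]
eef_rot: [[0.389, 0.921, 0.0], [0.921, -0.389, 0.001], [0.001, -0.0, -1.0]]
ft_force: [-0.8, -0.7, 0.7]
grip_width: 0.0286
clock: 34.95
ee_pos: [0.4441, 0.3082, 0.238]
eef_rot: [[0.389, 0.921, -0.006], [0.921, -0.389, -0.003], [-0.005, -0.005, -1.0]]
ft_force: [-0.0, 0.1, -7.2]
grip_width: 0.0282
```

```bash
python3 -m creep '[[[0.04,-0.08,0],[0.06,-0.3,0],0],[[0,0,0],[0.13,-0.6,0],0],[[0,0,0],[0.13,-0.6,0],0],[[0,0,0],[0.13,-0.6,0],0],[[0,0,0],[0.13,-0.6,0],0],[[0,0,0],[0.13,-0.6,0],0],[[0,0,0],[0.13,-0.6,0],0],[[0,0,0],[0.13,-0.6,0],0],[[0,0,0],[0.13,-0.6,0],0],[[0,0,0],[0.13,-0.6,0],0],[[0,0,0],[0.06,-0.3,0],0],[[0,0,0],[0,0,0],0]]'
```

```text
clock: 36.15
ee_pos: [0.502, -0.012, 0.2198]
eef_rot: [[0.389, 0.921, -0.026], [0.921, -0.389, -0.006], [-0.015, -0.022, -1.0]]
ft_force: [0.3, -0.5, -7.8]
grip_width: 0.0283
```

```bash
python3 -m creep '[[[0.09,-0.37,0],[0.05,-0.25,0.1],0],[[0,0,0],[0.14,-0.55,0.1],0],[[0,0,0],[0.14,-0.55,0],0],[[0,0,0],[0.14,-0.55,0],0],[[0,0,0],[0.14,-0.55,0],0],[[0,0,0],[0.14,-0.55,0],0],[[0,0,0],[0.14,-0.55,0],0],[[0,0,0],[0.14,-0.55,0],0],[[0,0,0],[0.14,-0.5,0],0],[[0,0,0],[0.1,-0.25,0],0],[[0,0,0],[0,0,0],0],[[0,0,0],[0,0,0],0]]'
```

```text
clock: 37.35
ee_pos: [0.5598, -0.2603, 0.214]
eef_rot: [[0.387, 0.922, -0.021], [0.922, -0.387, 0.01], [0.001, -0.023, -1.0]]
ft_force: [-0.0, 1.9, -6.9]
grip_width: 0.0285
```

```bash
python3 -m creep '[[[-0.14,-0.3,0],[0.12,-0.3,0],0],[[0,0,0],[0.03,-0.1,0],0],[[0,0,0],[0,0,0],0],[[0,0,0],[0,0,-0.3],0],[[0,0,0],[0,0,-0.5],0],[[0,0,0],[0,0,-0.5],0],[[0,0,0],[0,0,-0.4],0],[[0,0,0],[0,0,-0.2],0],[[0,0,0],[0,0,0],0]]'
```

```text
clock: 38.25
ee_pos: [0.566, -0.2767, 0.1107]
eef_rot: [[0.384, 0.924, -0.002], [0.924, -0.384, 0.002], [0.001, -0.003, -1.0]]
ft_force: [-0.4, -1.0, -7.0]
grip_width: 0.0284
```

```bash
python3 -m creep '[[[-0.03,-0.03,0],[0.07,-0.09,0],0],[[0,0,0],[0,0,0],0],[[0,0,0],[0,0,0],0]]';python3 -m creep '[[[0,0,0],[0,0,-0.12],0],[[0,0,0],[0,0,-0.15],0],[[0,0,0],[0,0,-0.08],0],[[0,0,0],[0,0,0],0]]'; python3 - <<'E'
from h import *
crop("side","pics/s7.png",275,190,130,130,4.5)
E
```

```text
clock: 38.55
ee_pos: [0.5706, -0.2818, 0.1127]
eef_rot: [[0.383, 0.924, 0.002], [0.924, -0.383, -0.001], [-0.0, 0.003, -1.0]]
ft_force: [-0.1, 0.5, -6.7]
grip_width: 0.0285
clock: 38.95
ee_pos: [0.571, -0.282, 0.095]
eef_rot: [[0.383, 0.924, 0.004], [0.924, -0.383, -0.002], [-0.0, 0.005, -1.0]]
ft_force: [-0.9, -0.6, -5.5]
grip_width: 0.0283
```

View pics/s7.png

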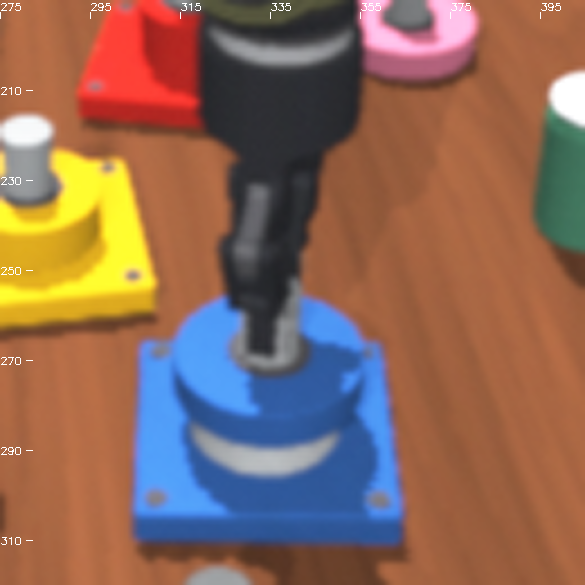

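The cap is level and centred over the blue post (at 266,450). Lowering.

```bash
python3 -m creep '[[[0.02,0.05,0],[-0.02,0,-0.1],0],[[0,0,0],[0,0,-0.1],0],[[0,0,0],[0,0,0],0]]';python3 -m creep '[[[0,0,0],[0,0,-0.08],0],[[0,0,0],[0,0,-0.06],0],[[0,0,0],[0,0,0],0]]';python3 -m creep '[[[0,0,0],[0,0,-0.04],0],[[0,0,0],[0,0,0],0]]'
```

```text
clock: 39.3
ee_pos: [0.57, -0.2821, 0.0845]
eef_rot: [[0.383, 0.924, 0.001], [0.924, -0.383, -0.001], [-0.001, 0.001, -1.0]]
ft_force: [0.4, -0.2, -6.0]
grip_width: 0.0281
clock: 39.6
ee_pos: [0.57, -0.2821, 0.0769]
eef_rot: [[0.383, 0.924, 0.001], [0.924, -0.383, -0.001], [-0.001, 0.001, -1.0]]
ft_force: [0.4, -0.3, -5.8]
grip_width: 0.0283
clock: 39.8
ee_pos: [0.5701, -0.2821, 0.0747]
eef_rot: [[0.383, 0.924, 0.001], [0.924, -0.383, -0.001], [-0.001, 0.001, -1.0]]
ft_force: [-0.2, 0.2, -6.8]
grip_width: 0.0286
```

```bash
python3 -m creep '[[[0,0,0],[0,0,-0.05],0],[[0,0,0],[0,0,0],0]]';python3 -m creep '[[[0,0,0],[0,0,-0.04],0],[[0,0,0],[0,0,0],0]]';python3 -m creep '[[[0,0,0],[0,0,-0.03],0],[[0,0,0],[0,0,0],0]]'
```

```text
clock: 40.0
ee_pos: [0.5702, -0.2826, 0.0726]
eef_rot: [[0.383, 0.924, 0.001], [0.924, -0.383, -0.002], [-0.001, 0.002, -1.0]]
ft_force: [-0.5, -1.8, -7.5]
grip_width: 0.0284
clock: 40.2
ee_pos: [0.5703, -0.2832, 0.0718]
eef_rot: [[0.384, 0.923, 0.002], [0.923, -0.384, -0.003], [-0.002, 0.003, -1.0]]
ft_force: [-1.6, -0.3, -4.6]
grip_width: 0.0282
clock: 40.4
ee_pos: [0.5703, -0.2834, 0.0717]
eef_rot: [[0.384, 0.923, 0.003], [0.923, -0.384, -0.004], [-0.002, 0.004, -1.0]]
ft_force: [-1.9, -0.5, -5.6]
grip_width: 0.0285
```

Seated at 0.0717 against 0.0715 predicted. Release, rise, and check.

```bash
python3 -m creep '[[[0,0,0],[0,0,0],0.36],[[0,0,0],[0,0,0],0.42],[[0,0,0],[0,0,0],0.6],[[0,0,0],[0,0,0],1],[[0,0,0],[0,0,0],1],[[0,0,0],[0,0,0],1],[[0,0,0],[0,0,0],1]]'; python3 -m creep '[[[0,0.02,0],[0,0,0.2],1],[[0,0,0],[0,0,0.5],1],[[0,0,0],[0,0,0.7],1],[[0,0,0],[0,0,0.7],1],[[0,0,0],[0,0,0.7],1],[[0,0,0],[-0.3,0,0.5],1],[[0,0,0],[-0.6,0.3,0],1],[[0,0,0],[-0.6,0.3,0],1],[[0,0,0],[-0.6,0.3,0],1],[[0,0,0],[-0.3,0,0],1],[[0,0,0],[0,0,0],1]]'; python3 - <<'E'
from h import *
crop("side","pics/s8.png",230,140,200,180,3.3)
s=viewer.snapshot("top"); cv2.imwrite("pics/t4.png",s["color"][:,:,::-1])
E
```

```text
clock: 41.1
ee_pos: [0.5717, -0.2834, 0.0729]
eef_rot: [[0.384, 0.923, 0.007], [0.924, -0.384, -0.005], [-0.002, 0.008, -1.0]]
ft_force: [0.2, -0.2, -0.0]
grip_width: 0.0854
clock: 42.2
ee_pos: [0.4461, -0.2358, 0.2521]
eef_rot: [[0.383, 0.923, 0.01], [0.924, -0.383, -0.008], [-0.004, 0.013, -1.0]]
ft_force: [0.5, -0.0, -0.0]
grip_width: 0.0855
```

View pics/s8.png

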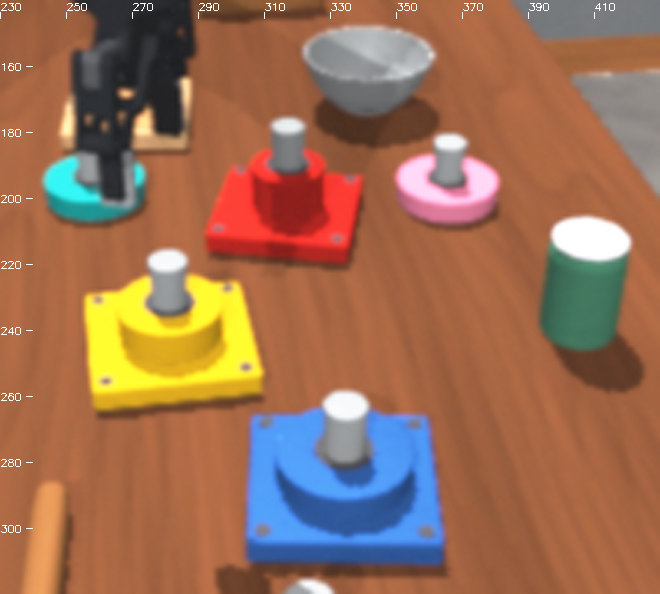

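View pics/t4.png

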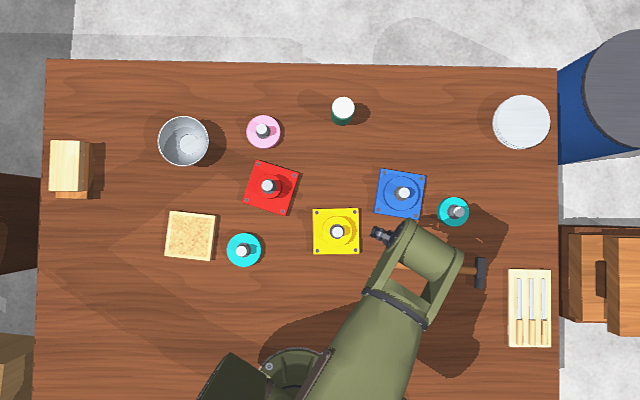

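All three caps sit flat on their own bases, and the bowl, can, hammer and look-alikes are where they started. Handing in.

```bash
python3 -c "
from station import env; print(env.sign_off())"
```

```text
the job is handed in; nothing more can be done
None
```

The red, yellow and blue caps are each back on their own bases, and I handed the job in at about 42 s. I parked the blue cap on the cork rest, moved red onto red and yellow onto yellow, then took blue from the rest to its base. Each cap was lowered until it made contact, then released.

**Seating:** the tool stopped at the following heights, each within 0.5 mm of the fully-home height worked out from the given sizes.

| Cap | Stopped at (mm) | Predicted (mm) |
|---|---|---|
| Red | 91.3 | 91 |
| Yellow | 79.0 | 78.6 |
| Blue | 71.7 | 71.5 |

**Final pictures:** both cameras show the caps upright with their rims on the plates and the rest empty. The bowl, can, hammer and look-alikes look unmoved by eye, and the gripper was clear of everything, at 0.25 m. I did not measure cap heights from the final pictures.

**What went wrong or disagreed:**
- **First grip:** closing quickly on the blue cap pushed the arm about 11 mm up and slightly tilted. I released, regripped lower and closed in steps from then on.
- **Red base:** my first reading of its position was a few millimetres off in y. I corrected it from the bare post before placing the red cap.
- **Wrist force:** at the end of lowering red and yellow, the vertical force did not drop as it had at the rest. Their seating rests on the stop heights and the pictures.

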